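# Slide the picking bin down the transfer lane

## Task

With the fingertips against the back of the black picking bin, push it steadily down the lane between the two guide rails until its nose is gently up against the end stop and square to it, then leave it there. Neither the bin nor the robot may touch either rail on the way; the bin stays flat on the lane floor (do not grip, lift or tip it, or shove it so that it shoots ahead), and the bottle, screwdriver and steel collar beside the lane are left where they are.

Things in the scene. Friction and masses are not known exactly. Their poses are not given: they have to be found in the camera images.
- lane: Fixed bare aluminium floor plate of the transfer lane, 410 x 160 x 6 mm, level. Origin on the bench under the middle line; x along the lane towards the end stop (the pushing direction, roughly towards the robot's left, turned up to 0.45 rad), y left of that, z up. It spans x = -210 (open entry) to +200 mm, y = -80 to +80 mm; its top is at z = 6 mm.
- rail_left: Left guide rail (steel bar 20 mm wide, 26 mm high above the floor plate, full length of the plate), fixed on the lane. Its origin and axes coincide with the lane's; its inner face is at lane y = +56 mm, its top at z = 32 mm.
- rail_right: Right guide rail, the mirror image: origin and axes coincide with the lane's, inner face at lane y = -56 mm, top at z = 32 mm. The free lane between the rails is 112 mm wide, the bin 84 mm, so about 14 mm is free on each side of a centred bin.
- stop: Fixed rigid steel end stop, a bar 20 x 110 mm standing 30 mm above the floor plate across the lane. Origin and axes coincide with the lane's; the face that the bin meets is at lane x = +170 mm.
- bin: Loose black plastic bin with brass sleeves fast inside, 0.25 to 0.46 kg, 110 long, 84 wide, 50 mm high. Origin at the centre of its underside, x towards its nose (within 0.07 rad of the lane's x at the start), z up. Flat back wall, to be pushed, at x = -55 mm, 50 mm high; nose wall 30 mm high. Stands near the lane's entry; slides with dry friction, 1 to 6 N, and stops when not pushed.
- bin_nose (a point): Centre of the outside of the bin's nose wall, 55 mm ahead of the bin's origin and 15 mm above its underside.
- threadlock_c (a point): Bystander: small white bottle, 34 mm diameter, 105 mm high, standing to the right of the lane (the side away from the robot), 180 mm or more from the lane's middle line; the point is 50 mm up its axis.
- collar_c (a point): Bystander: plain steel collar, 48 mm outside, 28 mm bore, 26 mm high, standing to the right of the lane, 160 mm or more from its middle line; the point is its centre.
- screwdriver_grip (a point): Bystander: screwdriver lying to the left of the lane (the robot's side), about along it, 140 mm or more from its middle line; the point is in its handle.

How it is judged:
On the way, in this order (a step that is already met when the one before it is completed fails the run):
1. the bin is half-way down the lane, pushed by the fingers (x of bin_nose in the frame of lane between 0.06 and 0.14 m and contact force between the fingers and bin above 0.2 N), for 0.1 s.
2. the bin's nose is up against the end stop (x of bin_nose in the frame of lane above 0.164 m), for 0.2 s.
At the end, for the whole second after the job is handed in: The bin's nose is within 6 mm of the end stop, the bin is square to the lane within 0.08 rad, flat on the lane floor and at rest (x of bin_nose in the frame of lane above 0.164 m and angle between the x axis of bin and the x axis of lane, either way round below 0.08 rad and angle between bin's own z axis and vertical below 0.05 rad and z of bin in the frame of lane below 0.009 m and linear speed of bin below 0.01 m/s); the robot touches nothing.
It fails at once if the bin or the robot touches a guide rail (contact force between any of bin, the fingers, the arm and rail_left above 0.2 N or contact force between any of bin, the fingers, the arm and rail_right above 0.2 N).
It fails at once if the bin is lifted off the lane floor (6 mm) or tipped (0.12 rad) (z of bin in the frame of lane above 0.012 m or angle between bin's own z axis and vertical above 0.12 rad).
It fails at once if the bin is shoved faster than 0.3 m/s (linear speed of bin above 0.3 m/s).
It fails at once if the bin is pressed into the end stop with more than 35 N (contact force between bin and stop above 35 N).
It fails at once if the bottle, the collar or the screwdriver is moved more than 20 mm (distance of any of threadlock_c, collar_c, screwdriver_grip from where it was at the start of the episode above 0.02 m).
It also fails if it takes over 42 s, if anything falls off the work surface, if the arm or the gripper's body presses on something with over 40 N, if the wrist force passes 120 N, or if a joint passes its speed limit or range.

## Robot

A 7-joint arm with a two-finger parallel gripper is mounted at the origin on the work surface. World frame = base frame: x ahead of the robot, y to its left, z up, the work surface at z = 0. Lengths are in m, angles in rad, forces in N, time in s.
With the tool pointing down it reaches from about 0.425 to 0.925 m from the base axis. Payload 6.8 kg.
Tool frame: the origin (TCP) lies on the front face of the gripper's body, between the roots of the fingers; the fingertips stand 73 mm ahead of it and the grasp point (between the pads) lies 54 mm ahead of it (env.nose_length is the distance from the TCP to the fingertips, in m); z points along the fingers, y is the line along which they close (so a half turn about z gives the same grasp; the last joint's range is limited). The gripper opens to 85 mm and grips with 20 to 120 N. Pads are 22 mm wide; open, the fingers measure 114 mm over their backs; the gripper's body (76 mm by 85 mm) begins 54 mm behind the grasp point. The pads swing forward as they close: fully open they stand 13 mm farther back than shut.
Start: joints at [-1.389, 0.477, 0.022, 1.555, -0.011, 1.109, -0.083], TCP at [0.193, 0.647, 0.304] pointing down, gripper open.
Joint ranges: [-2.96, 2.96], [-0.34, 2.1], [-1.41, 1.46], [0.24, 2.44], [-1.37, 4.51], [0.17, 1.92], [-2.96, 2.96]. Speed limits (rad/s): [2.39, 2.39, 3.14, 3.14, 3.14, 3.14, 3.14].

## Interface

Orientations are given as a unit quaternion [w, x, y, z].
In Python, from cell import env, kin, camera, calibration, job gives the robot as it stands. The module is installed in compiled form; this text tells all that it offers. Calls block until the motion is done:
- env.reach(position, orientation): joint-space move of the TCP to a pose.
- env.movel(position, velocity=0.15, rot=None, stop_force=None): straight line of the TCP; rot=None keeps the orientation; velocity is the mean speed in m/s. With stop_force (N) it stops when the force on the tool has changed by that much, and returns True; else False.
- env.goto_joints(angles): joint-space move.
- env.grip(opening, f_grip=None): finger opening in m; f_grip is the grip in N (None keeps the last); returns when the fingers have stopped.
- env.dwell(seconds).
- kin.inverse_kinematics(position, orientation): joint angles nearest the present ones, or None.
- env.get_state(): the state.
- camera(name): name is "side" or "top"; returns (picture, depth): 480x640x3 uint8, blue, green, red; 480x640 float32, m along the optical axis (not along the pixel's ray), 0 where there is no reading.
- calibration(name): a dict with "fx", "fy", "cx", "cy" (pixels), "rvec" (rotation vector, rad) and "tvec" (3), from world to camera coordinates, as OpenCV has them. Camera axes: x right, y down, z forward; pixel columns grow to the right and rows downward; lengths in m; the calibration is good to about 2 mm. A picture is of the moment at which its call begins. calibration takes no time and is no camera call.
A pose or a line that the arm cannot do raises env.PlanningError and nothing moves.
- job.job_done(): hands the job in; it is judged then, once.
The state is a dict: "time": time; "qpos": joint angles; "joint_velocities": joint speeds; "joint_torque": joint torques, N m; "tcp_pos": TCP position; "orientation": TCP orientation; "force": force on the tool from outside, world axes, zero at the start; "torque": the same for the moment, N m; "opening": finger opening in m; "gripper_force": force on a finger pad.
Only numpy, scipy, OpenCV 4.12 (cv2) and the standard library are available. Lean on these libraries where they do the work, as an engineer would, in place of code of your own. Each camera call takes 0.05 s, during which the arm holds its last target. There are 200 camera calls.

## Working session

There is one attempt and no reset: what is moved stays moved. The work goes in short steps, each a Python script; the robot and the scene stay as the last script left them, time stands still between calls to the robot, and variables do not carry over. Pictures are saved under pics/ and viewed, at most 10 in all, crops included, and the job is handed in when it is done.

```bash
mkdir -p pics
cat > h.py <<'E'
import numpy as np, cv2
from cell import env, kin, camera, calibration, job
def cloud(name):
    im,d=camera(name); c=calibration(name)
    R=cv2.Rodrigues(np.array(c["rvec"],float))[0]; t=np.array(c["tvec"],float).ravel()
    v,u=np.mgrid[:480,:640]
    P=np.stack([(u-c["cx"])/c["fx"]*d,(v-c["cy"])/c["fy"]*d,d],-1)
    W=(P-t)@R
    W[d==0]=np.nan
    return im,W
E
python3 - <<'E'
from h import *
for n in ("top","side"):
    im,W=cloud(n); cv2.imwrite(f"pics/{n}0.png",im); np.save(f"{n}0.npy",W)
    c=calibration(n);R=cv2.Rodrigues(np.array(c["rvec"],float))[0];print(n,-R.T@np.array(c["tvec"]).ravel(),R[2])
s=env.get_state();print(s["time"],s["orientation"],s["opening"],env.nose_length)
E
```

```text
top [0.47978347 0.00615599 1.01566172] [ 0.10561787 -0.0011522  -0.99440612]
side [ 0.51983616 -0.57261104  0.48736216] [ 0.10617658  0.78253969 -0.61348037]
0.1 [-4.19111800e-05  1.44359874e-01  9.89524906e-01 -8.28235100e-04] 0.08553204529810265 0.0726
```

View pics/top0.png

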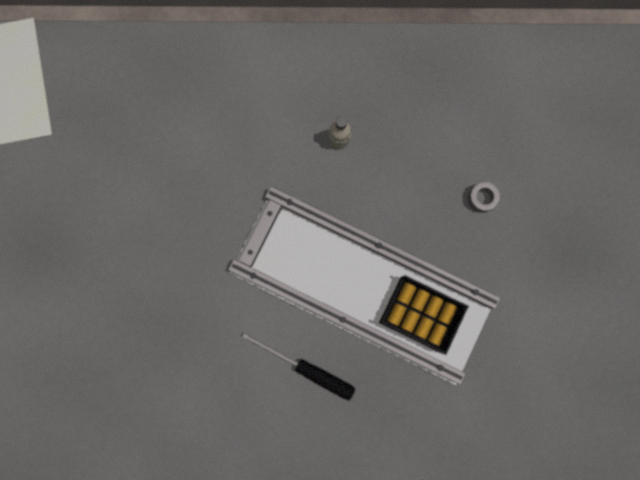

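View pics/side0.png

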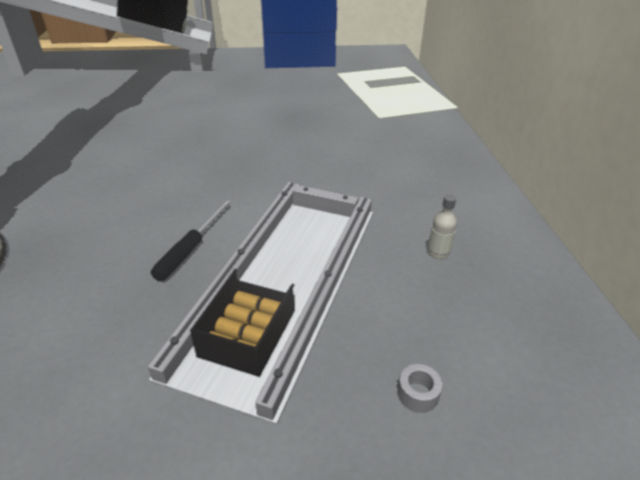

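Both views show the lane running from entry (lower right, about (480,340) in top) to the stop at about (260,232). The bin is at (425,315), the bottle at (340,133), the collar at (485,196), and the screwdriver spans (245,335) to (350,395). Next I fit the lane and bin from depth.

```bash
cat > fit.py <<'E'
from h import *
from scipy.optimize import minimize
def lane_fit(W):
    # rail/stop tops above the bench, within the lane area
    m=(W[...,2]>.024)&(W[...,2]<.040)
    m=cv2.morphologyEx(m.astype(np.uint8),cv2.MORPH_OPEN,np.ones((2,2)))>0
    n,l,st,_=cv2.connectedComponentsWithStats(cv2.dilate(m.astype(np.uint8),np.ones((5,5))))
    k=1+np.argmax(st[1:,4]); return W[m&(l==k)]
if __name__=="__main__":
    for n in ("top","side"):
        W=np.load(n+"0.npy"); im=cv2.imread(f"pics/{n}0.png")
        p=lane_fit(W); print(n,len(p),np.median(p[:,2]),cv2.minAreaRect((p[:,:2]*1000).astype(np.float32)))
        dark=(im.max(2)<45)&(W[...,2]>.045)&(W[...,2]<.066)&(W[...,0]>.3)&(W[...,0]<.8)&(W[...,1]<.1)
        q=W[dark]; print("rim",len(q),cv2.minAreaRect((q[:,:2]*1000).astype(np.float32)), np.percentile(q,[2,98],axis=0).tolist())
E
python3 fit.py
```

```text
top 7330 nan ((523.7575073242188, -77.61250305175781), (418.4371643066406, 154.33819580078125), 64.32569122314453)
rim 390 ((477.14923095703125, -163.1953582763672), (106.74895477294922, 81.91368103027344), 64.2448959350586) [[0.4228089789364187, -0.22622126137937545, 0.045873290891578385], [0.5322969426476307, -0.10377638686317717, 0.060229876411245636]]
side 8524 nan ((536.6218872070312, -54.457244873046875), (450.05035400390625, 150.1884002685547), 64.0287094116211)
rim 745 ((474.17901611328125, -176.55935668945312), (86.3584213256836, 81.880126953125), 64.31700897216797) [[0.4221678695182364, -0.23059379228461546, 0.04540590540881385], [0.5054793594449528, -0.1331235065054529, 0.05672831047889028]]
```

```bash
cat > lane.py <<'E'
import numpy as np
A=np.deg2rad(64.3); X=np.array([np.cos(A),np.sin(A)]); Y=np.array([-X[1],X[0]])
O=np.array([.5237,-.0776])+.005*X
def toL(W): d=W[...,:2]-O; return np.stack([d@X,d@Y,W[...,2]],-1)
def toW(x,y,z): return np.r_[O+x*X+y*Y,z]
E
python3 - <<'E'
import numpy as np,cv2; from lane import *
for n in ("top","side"):
    L=toL(np.load(n+"0.npy"))*1000; im=cv2.imread(f"pics/{n}0.png"); x,y,z=L[...,0],L[...,1],L[...,2]
    f=lambda a:np.round(np.percentile(a,[3,50,97]),1) if len(a)>5 else None
    dark=im.max(2)<60
    rt=(z>26)&(z<38)
    print(n,"floor z",f(z[(abs(y)<40)&(x>0)&(x<140)]))
    for xs in (-100,0,100):
        s=abs(x-xs)<30
        print(xs,"L",f(y[s&rt&(y>45)&(y<90)]),"R",f(y[s&rt&(y<-45)&(y>-90)]))
    print("stop",f(x[(z>30)&(z<42)&(abs(y)<40)&(x>120)&(x<230)]))
    b=dark&(abs(y)<60)&(x>-190)&(x<-20)
    print("back wall",f(x[b&(z>20)&(z<45)&(x<-140)]))
    m=b&(z>15)&(z<45)&(x<-140)
    if m.sum()>20: print("fit",np.polyfit(y[m],x[m],1),f(y[m]))
    r=b&(z>45)&(z<64)
    for xs in (-140,-120,-100,-80): 
        s=r&(abs(x-xs)<8); print(xs,f(y[s&(y>10)]),f(y[s&(y<0)]))
    print("rim x",f(x[r]))
    # colour footprint bounds by height-tolerant mask
E
```

```text
top floor z [ 3.7  7.  10.4]
-100 L [57.2 67.  76.4] R [-74.1 -64.2 -54.9]
0 L [57.4 67.  76.2] R [-74.3 -64.1 -55.2]
100 L [57.3 66.9 76.2] R [-74.5 -64.6 -55.4]
stop [176.  185.4 195. ]
back wall [-155.6 -154.7 -144.4]
fit [-2.65234156e-02 -1.53557649e+02] [-34.1   0.5  38.1]
-140 [42.2 43.8 45.7] [-36.3 -34.7 -33.9]
-120 [42.1 44.1 45.6] [-36.5 -34.6 -33.9]
-100 [41.9 43.7 45.5] [-36.7 -34.7 -34. ]
-80 [42.4 44.2 45.9] [-36.6 -34.7 -33.9]
rim x [-155.7 -118.6  -54. ]
side floor z [4.5 6.  7.6]
-100 L [60.2 67.4 75.3] R [-75.5 -66.8 -56.6]
0 L [56.  63.7 74.8] R [-75.8 -67.4 -56.8]
100 L [55.8 63.4 74.7] R [-76.  -67.2 -57.1]
stop [175.8 182.5 196. ]
back wall [-158.4 -157.4 -143.9]
fit [-4.56238752e-02 -1.56516071e+02] [-38.7  -3.2  40.9]
-140 [40.6 41.6 43. ] [-39.1 -38.5 -37.1]
-120 [40.8 41.5 43. ] [-38.9 -38.4 -36.9]
-100 [40.8 41.4 42.6] [-39.  -38.5 -37.6]
-80 [40.6 41.5 42.6] [-39.1 -38.5 -35. ]
rim x [-158.2 -144.3  -62. ]
```

```bash
sed -i 's/+.005\*X/+.010*X+.0007*Y/' lane.py
cat >> h.py <<'E'
from lane import *
from scipy.spatial.transform import Rotation as Ro
def quat(s=1):
    M=np.column_stack([-s*np.r_[X,0],s*np.r_[Y,0],[0,0,-1]])
    return Ro.from_matrix(M).as_quat(scalar_first=True)
def show(tag=""):
    s=env.get_state(); p=np.array(s["tcp_pos"]); f=np.array(s["force"])
    print(tag,round(s["time"],2),"L",np.round(toL(p)*1000,1),"F",np.round([f[:2]@X,f[:2]@Y,f[2]],2),"op",round(s["opening"],4))
E
python3 - <<'E'
from h import *
assert np.linalg.det(Ro.from_quat(quat(),scalar_first=True).as_matrix())>0
p=toW(-.205,.0025,.24); q0=np.array(env.get_state()["qpos"]); best=None
for s in (1,-1):
    j=kin.inverse_kinematics(p,quat(s)); print(s,None if j is None else np.round(j,2))
    j2=kin.inverse_kinematics(toW(.05,0,.09),quat(s)); print(None if j2 is None else np.round(j2,2))
    if j is not None and (best is None or abs(j[6])<best[0]): best=(abs(j[6]),s)
s=best[1]; open("s.txt","w").write(str(s))
env.reach(p,quat(s)); env.grip(.045); show("above")
env.movel(toW(-.205,.0025,.095),velocity=.12,stop_force=6); show("down")
im,W=cloud("side"); cv2.imwrite("pics/side1.png",im); np.save("side1.npy",W)
E
```

```text
1 [ 0.75  0.31 -0.42  2.    0.16  0.87  2.94]
[-0.08  0.57  0.01  2.01 -0.01  0.57  2.63]
-1 [-0.43  0.46  1.08  2.07 -0.52  0.91  0.49]
[-0.42  0.62  0.45  2.03 -0.47  0.59 -0.09]
above 3.83 L [-205.     2.5  240. ] F [-0.42  1.16 -0.5 ] op 0.0451
down 5.19 L [-205.1    2.1   95.5] F [-0.35  0.71 -0.14] op 0.045
```

View pics/side1.png

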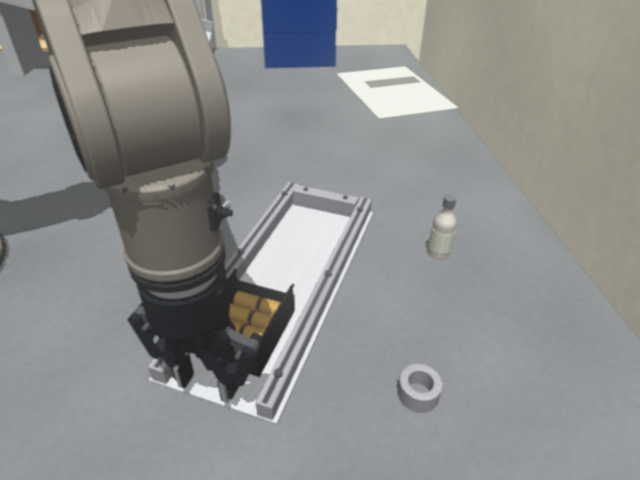

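The open fingers stand between the rails behind the back wall, with tips near (185,385) and (230,395). Now I make contact slowly, then push part way.

Run:
```python
from h import *
env.movel(toW(-.205,.0025,.092),velocity=.05)
print(env.movel(toW(-.150,.0025,.092),velocity=.03,stop_force=1.2)); show("contact")
x=toL(np.array(env.get_state()["tcp_pos"]))[0]
# ease the bin to the middle over the first 150 mm
print(env.movel(toW(x+.13,.0005,.092),velocity=.05,stop_force=15)); show("mid")
im,W=cloud("side"); cv2.imwrite("pics/side2.png",im); np.save("side2.npy",W)
im,W=cloud("top"); cv2.imwrite("pics/top2.png",im); np.save("top2.npy",W)
```

```text
True
contact 6.62 L [-170.1    2.7   91.7] F [-0.54  0.8   0.09] op 0.0449
False
mid 9.39 L [-40.2   0.5  92. ] F [-0.94 -0.68  0.79] op 0.0451
```

View pics/top2.png

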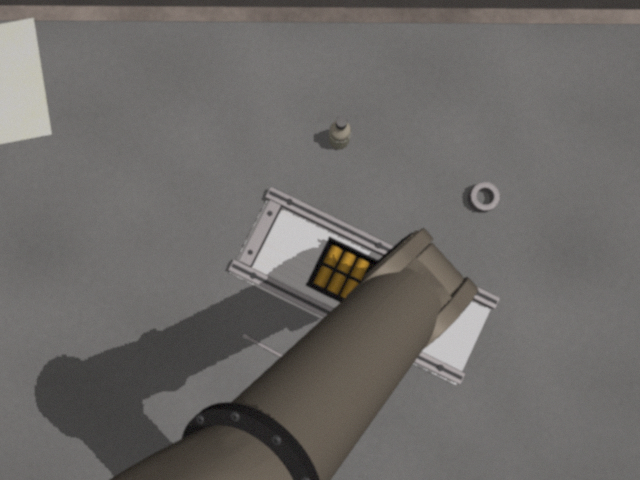

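View pics/side2.png

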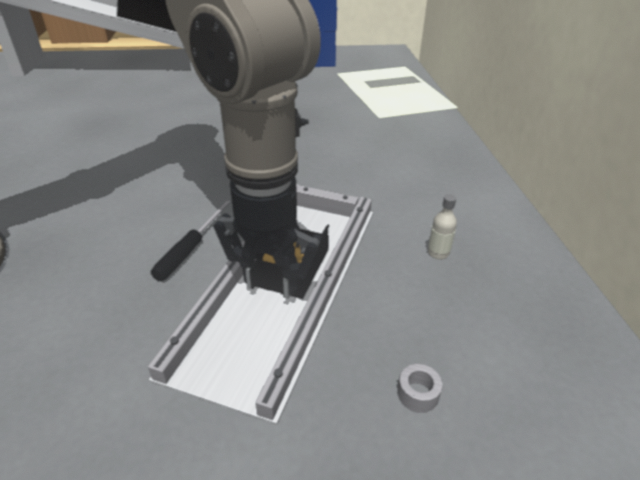

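The bin follows the fingers squarely, with its nose at about (318,262) in top. I check the lateral clearance numerically.

Run:
```python
import numpy as np,cv2; from lane import *
for n in ("top","side"):
    L=toL(np.load(n+"2.npy"))*1000; im=cv2.imread(f"pics/{n}2.png"); x,y,z=L[...,0],L[...,1],L[...,2]
    f=lambda a:np.round(np.percentile(a,[3,50,97]),1) if len(a)>3 else None
    d=(im.max(2)<60)&(abs(y)<52)&(x>-60)&(x<110)
    for xs in (0,20,40,60,75):
        s=d&(z>28)&(z<64)&(abs(x-xs)<8); print(n,xs,"L",f(y[s&(y>20)]),"R",f(y[s&(y<-20)]))
    print("nose",f(x[d&(z>25)&(z<45)&(x>50)]), "back",f(x[d&(z>12)&(z<30)&(x<0)]))
```

```text
top 0 L None R [-40.6 -37.6 -37. ]
top 20 L [33.7 40.8 42.8] R [-39.5 -37.4 -37. ]
top 40 L [34.8 40.8 42.7] R [-39.7 -37.4 -36.9]
top 60 L [37.9 40.9 42.7] R [-39.3 -37.4 -37. ]
top 75 L [21.5 35.5 42.5] R [-39.6 -35.3 -21.3]
nose [50.8 75.8 78.5] back [-2.9 -1.5 -0.4]
side 0 L [37.4 38.3 39. ] R [-42.4 -41.7 -41.3]
side 20 L None R [-42.3 -41.8 -41.2]
side 40 L None R [-42.2 -41.8 -41.3]
side 60 L None R [-42.3 -41.7 -40.6]
side 75 L None R [-42.  -41.6 -28.2]
nose [51.4 68.9 77.3] back [-39.5 -29.7  -6.6]
```

Run:
```python
from h import *
print(env.movel(toW(.040,0,.092),velocity=.045,stop_force=10)); show("near")
print(env.movel(toW(.070,0,.092),velocity=.01,stop_force=5)); show("stop")
env.dwell(.4); show("hold")
x=toL(np.array(env.get_state()["tcp_pos"]))[0]
env.movel(toW(x-.04,0,.092),velocity=.05); show("back")
env.movel(toW(x-.04,0,.30),velocity=.12); show("up")
im,W=cloud("side"); cv2.imwrite("pics/side3.png",im); np.save("side3.npy",W)
im,W=cloud("top"); cv2.imwrite("pics/top3.png",im); np.save("top3.npy",W)
L=toL(W)*1000;x,y,z=L[...,0],L[...,1],L[...,2]; d=(im.max(2)<60)&(abs(y)<52)&(x>40)&(x<175)&(z>25)&(z<45)
m=d&(x>150); print(np.percentile(x[m],[50,97]), np.polyfit(y[m],x[m],1))
```

```text
False
near 11.42 L [39.9 -0.  92. ] F [-1.94 -0.67  1.23] op 0.0453
True
stop 12.88 L [51.9  0.3 91.7] F [-0.39 -0.25  0.06] op 0.045
hold 13.28 L [50.8  0.3 91.6] F [ 0.35 -1.05  0.88] op 0.0449
back 14.22 L [11.2 -0.  92. ] F [ 0.64  0.19 -0.12] op 0.0452
up 16.11 L [ 10.7   0.3 299.5] F [-1.13 -0.25  0.5 ] op 0.045
[168.10427365 171.07774011] [5.68136401e-02 1.67602184e+02]
```

View pics/top3.png

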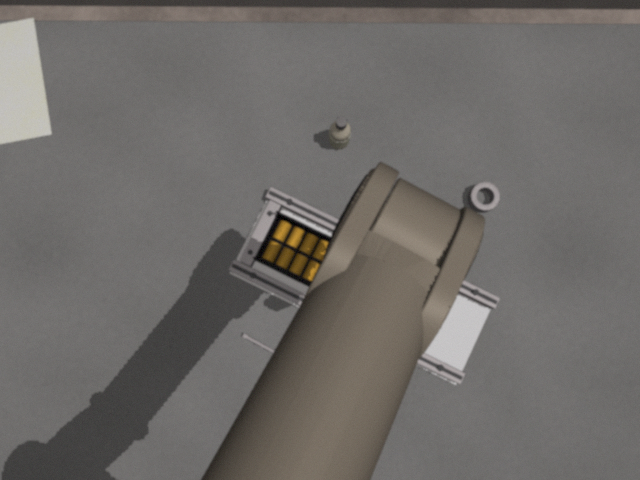

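View pics/side3.png

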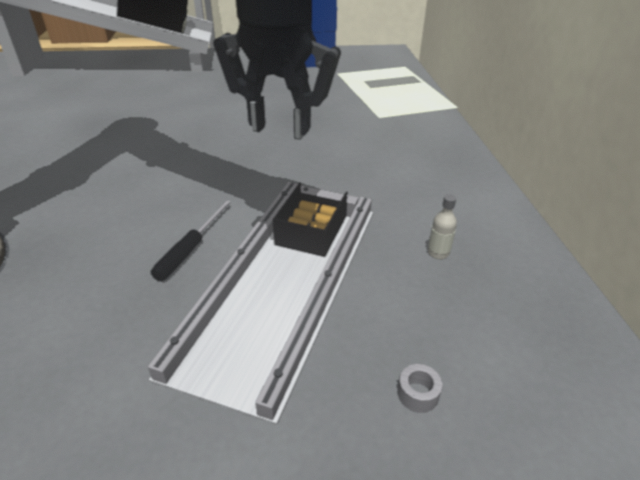

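The bin is against the stop in both views: nose at (270,240) in top, back wall at (303,240) in side, robot clear. I confirm squareness from the same data.

Run:
```python
import numpy as np,cv2; from lane import *
for n in ("top","side"):
    L=toL(np.load(n+"3.npy"))*1000; im=cv2.imread(f"pics/{n}3.png"); x,y,z=L[...,0],L[...,1],L[...,2]
    d=(im.max(2)<60)&(abs(y)<50)
    if n=="side":
        m=d&(z>15)&(z<50)&(x>50)&(x<75); print("back",np.median(x[m]),np.polyfit(y[m],x[m],1))
    for sg in (1,-1):
        m=d&(z>45)&(z<64)&(sg*y>30)&(x>70)&(x<155)
        if m.sum()>10: print(n,sg,m.sum(),np.median(y[m]),np.polyfit(x[m],y[m],1))
    e=[x[(z>30)&(z<42)&(abs(y-c)<15)&(x>160)&(x<230)&(im.min(2)>70)].min() for c in (-25,0,25)]; print("stop face",e)
```

```text
top 1 144 40.38406324902034 [-2.55286436e-03  4.06662642e+01]
top -1 120 -38.329486713412706 [ 2.38407050e-03 -3.88152533e+01]
stop face [np.float64(170.94328680539437), np.float64(170.90549533974652), np.float64(171.87013543466543)]
back 62.47008007273159 [-1.58343152e-02  6.26133896e+01]
side 1 164 37.8037781338864 [1.10973564e-03 3.78424102e+01]
side -1 128 -42.17718774593 [ 4.78125066e-03 -4.24821397e+01]
stop face [np.float64(168.73296268651868), np.float64(170.21386305454186), np.float64(170.37402857126654)]
```

```bash
python3 -c "
from cell import job; print(job.job_done())"
```

```text
the job is handed in; nothing more can be done
None
```

The bin is up against the end stop and square to it: the nose measures within about 2 mm of the stop and the yaw under 0.01 rad from its side walls. The arm is clear, the bystanders look undisturbed, and the job is handed in at about 16 s, though no verdict was returned.

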